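# Feel along the tool case's lock strip for the hidden release notch and hold it pressed

### The arm

A 7-joint arm with a two-finger parallel gripper is mounted at the origin on the work surface; the furniture and walls round the work are solid. World frame = base frame: x ahead of the robot, y to its left, z up, the work surface at z = 0. Lengths are in m, angles in degrees, forces in N, time in s.
With the tool pointing down it reaches from about 0.35 to 0.9 m from the base axis. Payload 8.1 kg.
Tool frame: the origin (TCP) lies at the very end of the fingers, on their centre line; the grasp point (between the pads) lies 19 mm behind it; z points along the fingers, y is the line along which they close (so a half turn about z gives the same grasp; the last joint's range is limited). The gripper opens to 92 mm and grips with 3 to 60 N. Pads are 19 mm wide; open, the fingers measure 130 mm over their backs; the gripper's body (75 mm by 190 mm) begins 47 mm behind the grasp point.
Start: joints at [68.778, 24.895, 1.432, 90.138, -0.665, 64.973, -4.303], TCP at [0.165, -0.603, 0.227] pointing down, gripper open.
Joint ranges: [-149.89, 149.89], [-25.12, 119.58], [-72.63, 75.52], [4.76, 147.25], [-75.54, 255.54], [6.69, 114.76], [-157.13, 157.13]. Speed limits (degrees/s): [127.2, 127.2, 172.46, 172.46, 180, 180, 180].

### API

Orientations are given as a 3x3 rotation matrix whose columns are the frame's x, y, z axes.
In Python, from rig import arm gives the robot as it stands. Calls block until the motion is done:
- arm.move_to(position, orientation): joint-space move of the TCP to a pose.
- arm.movel(position, frame=None, speed=0.15, stop_force=None): straight line of the TCP; frame=None keeps the orientation; speed is the mean speed in m/s. With stop_force (N) it stops when the force on the tool has changed by that much, and returns True; else False.
- arm.move_j(angles): joint-space move.
- arm.set_gripper(opening): finger opening in m; the grip force is fixed at half the most; returns when the fingers have stopped.
- arm.pause(seconds).
- arm.inverse_kinematics(position, orientation): joint angles nearest the present ones, or None.
- arm.get_state(): the state.
- arm.capture(name): name is "scene" or "top" or "wrist"; returns a dict with "color" (384x512x3 uint8, red, green, blue), "depth" (384x512 float32, m along the optical axis (not along the pixel's ray), 0 where there is no reading), "fx", "fy", "cx", "cy" (pixels), "dist_coeffs" ([k1, k2, p1, p2, k3] as OpenCV has them; the pictures are not rectified), "xyz" and "rotation" of the camera in the world. Camera axes: x right, y down, z forward; pixel columns grow to the right and rows downward; lengths in m; the calibration is good to about 2 mm. A picture is of the moment at which its call begins.
A pose or a line that the arm cannot do raises arm.MotionError and nothing moves.
- arm.sign_off(): hands the job in; it is judged then, once.
The state is a dict: "time": time; "q": joint angles; "qd": joint speeds; "tau": joint torques, N m; "ee_pos": TCP position; "tool_rot": TCP orientation; "wrist_force": force on the tool from outside, world axes, zero at the start; "torque": the same for the moment, N m; "opening": finger opening in m; "gripper_force": force on a finger pad.
Only numpy, scipy, OpenCV 4.12 (cv2) and the standard library are available. Lean on these libraries where they do the work, as an engineer would, in place of code of your own. Each camera call takes 0.05 s, during which the arm holds its last target. There are 200 camera calls.

### The job

The tool case is locked: its release sits in a notch under one of the six look-alike steel plates along the near edge, and only a fingertip can tell which, because that plate alone sinks. Feel along the strip gently with the fingertips, press the release fully home inside its notch so that the bolt draws back, and finish while holding it pressed, so that a colleague can lift the lid. Use light touches only, pick nothing up, and leave the other things where they are.

Things in the scene. Friction and masses are not known exactly. Their poses are not given: they have to be found in the camera images.
- case: low blue tool case, closed, fixed to the bench: 120 mm (x) by 380 mm (y, -175 to +205 mm), 50 mm high; origin on the bench, z up. Its plywood lid (top 64 mm up) covers the +x part. The lock strip runs along its near (-x) long edge, centre line at x = -43 mm: six like steel plates in a row along y (centres -130, -78, -26, 26, 78, 130 mm), tops 80 mm up; nothing beside the strip is higher than 66 mm
- strip_left (a point): point level with the strip's top, on its centre line, at its +y end (26 mm beyond the last plate's centre). Plates: 50 mm long, 32 mm wide, 52 mm pitch, 2 mm seams, edges rounded 2 mm; a fixed dark end cap at each end, level with them
- strip_right (a point): the same at the strip's -y end; the plates fill the 312 mm between the two points. Five plates are solid and do not give at all; the sixth, a different one each run and not to be told by eye, is the sprung shutter of the release notch
- release (a joint): how far the shutter is pressed into the notch, m: 0 at rest, 0.012 fully home. It gives from 2 N, is home at about 7 N, sinks straight down between its neighbours (53 mm or more apart), and springs back when let go; a fingertip enters only when wholly over it. A brass bolt (8 mm rod through an aluminium lug 85 mm high, at case y = 195 mm) draws back by the same amount
- jar_green: bystander: glass jar with green contents, 66 mm across, 79 mm high; origin at the centre of its underside
- wax_tin: bystander: round yellow-brown tin, 67 mm across, 30 mm high; origin at the centre of its underside
- block_e: bystander: pine offcut, 45x60x40 mm; origin at the centre of its underside
- wedge_1: bystander: small pine wedge, 32x60x22 mm; origin at the centre of its underside

How it is judged:
By the outcome, as a careful person would: the job done as asked, in the order asked, and still so for the second after the job is handed in, while the arm keeps its last pose, push and grip.
It also fails if it takes over 64 s, if anything falls off the work surface, if the arm or the gripper's body presses on something with over 40 N, if the wrist force passes 120 N, or if a joint passes its speed limit or range.

## Working session

There is one attempt and no reset: what is moved stays moved. The work goes in short steps, each a Python script; the robot and the scene stay as the last script left them, time stands still between calls to the robot, and variables do not carry over. Pictures are saved under pics/ and viewed, at most 10 in all, crops included, and the job is handed in when it is done.

```bash
ls; mkdir -p pics
python3 - <<'E'
from rig import arm
import cv2,numpy as np,pickle
s=arm.get_state();print(s['time'],s['ee_pos'],s['opening'],s['tool_rot'])
d={n:arm.capture(n) for n in("scene","top")}
pickle.dump(d,open('cap.pkl','wb'))
for n in d:
  c=d[n];print(n,c['xyz'],c['rotation'],c['fx'],c['cx'],c['cy'],c['dist_coeffs'])
cv2.imwrite('pics/a.png',cv2.cvtColor(cv2.resize(d['top']['color'],(800,600)),cv2.COLOR_RGB2BGR))
cv2.imwrite('pics/b.png',cv2.cvtColor(cv2.resize(d['scene']['color'],(800,600)),cv2.COLOR_RGB2BGR))
E
```

```text
pics
0.0 [ 0.16519657 -0.60225365  0.22595734] 0.09145739029289487 [[ 9.64381742e-01  2.64513812e-01 -5.47462735e-04]
 [ 2.64514338e-01 -9.64380680e-01  1.43871377e-03]
 [-1.47402820e-04 -1.53228103e-03 -9.99998815e-01]]
scene [-0.19979119  0.55022664  1.01546888] [[-0.60202844 -0.5613031   0.56789135]
 [-0.79827282  0.4390905  -0.4122621 ]
 [-0.0179517  -0.70152574 -0.71241798]] 494.0392087695615 253.31210188391415 189.8643725884235 [-0.18097174  0.          0.          0.          0.        ]
top [0.48479999 0.00601419 1.04841883] [[ 0.03023633 -0.99762978  0.06181091]
 [-0.99940457 -0.03120261 -0.01472765]
 [ 0.0166214  -0.0613288  -0.99797921]] 355.43272520163487 258.30003989804044 197.52794991117685 [-0.04732589  0.          0.          0.          0.        ]
```

View pics/a.png

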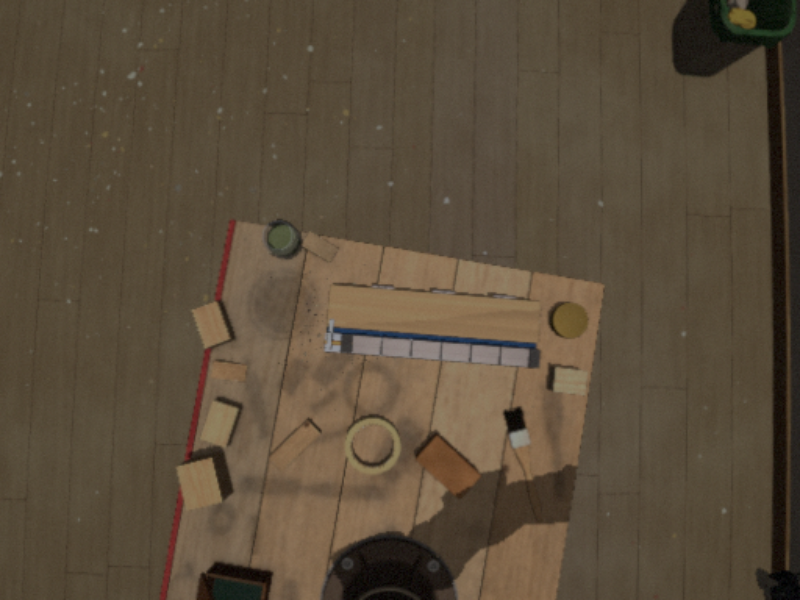

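View pics/b.png

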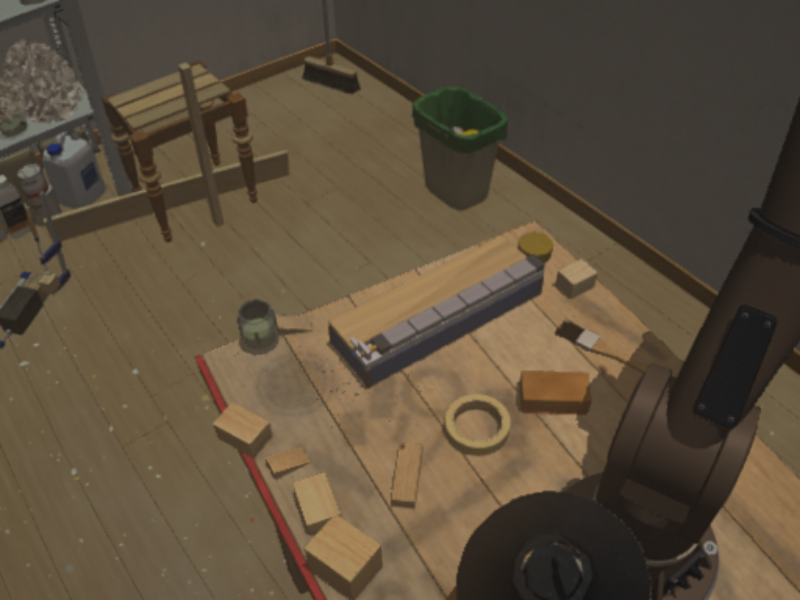

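The top view shows the strip running from about (352,346) to (530,357), with the bolt lug at its left (+y) end. The jar is at (283,238), the tin at (570,320) and block_e at (569,380). I'll enlarge the strip to measure it.

```bash
cat > h.py <<'E'
import numpy as np,cv2
def ray(c,uv,z):
    K=np.array([[c['fx'],0,c['cx']],[0,c['fy'],c['cy']],[0,0,1]])
    p=cv2.undistortPoints(np.array(uv,float).reshape(-1,1,2),K,np.array(c['dist_coeffs'])).reshape(-1,2)
    d=np.c_[p,np.ones(len(p))]@np.array(c['rotation']).T
    o=np.array(c['xyz']); return o+d*((z-o[2])/d[:,2])[:,None]
E
python3 - <<'E'
import pickle,cv2,numpy as np
d=pickle.load(open('cap.pkl','rb'))
c=d['top'];im=c['color'][175:245,200:360]
cv2.imwrite('pics/c.png',cv2.cvtColor(cv2.resize(im,(800,350),interpolation=cv2.INTER_CUBIC),cv2.COLOR_RGB2BGR))
c=d['scene'];im=c['color'][145:250,205:365]
cv2.imwrite('pics/d.png',cv2.cvtColor(cv2.resize(im,(800,525),interpolation=cv2.INTER_CUBIC),cv2.COLOR_RGB2BGR))
E
```

```text
(no output)
```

View pics/c.png

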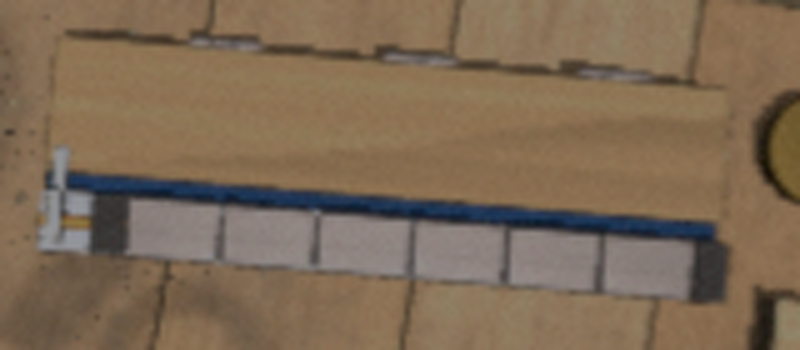

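View pics/d.png

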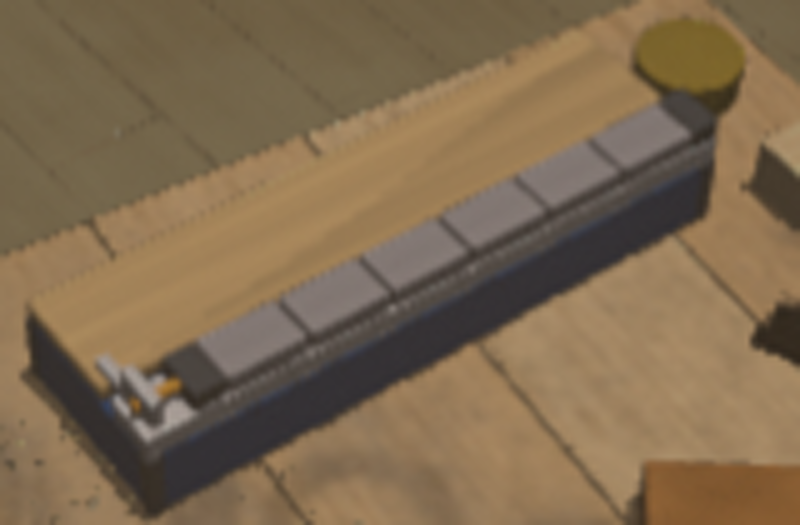

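Crop c puts the plate ends at (127,228) and (694,268), with seams about 95 px apart. In crop d the ends are at (213,363) and (680,119). I'll cast all four to z=0.08.

Run:
```python
import pickle,numpy as np
from h import ray
d=pickle.load(open('cap.pkl','rb'))
f=lambda p,o:(np.array(p)+.5)/5-.5+o
for n,p,o in(('top',[(126.5,228.5),(695,268.5)],(200,175)),('scene',[(213,363),(680,119)],(205,145))):
    w=ray(d[n],f(p,o),.08);v=w[0]-w[1];print(n,w,np.linalg.norm(v),np.degrees(np.arctan2(-v[0],v[1])))
    c=d[n]
    for t in(.25,.75):
        q=f(np.array(p[0])*(1-t)+np.array(p[1])*t,o);u=np.round(q).astype(int);D=c['depth'][u[1],u[0]]
        r=ray(c,[q],0)[0]-c['xyz'];z=r@np.array(c['rotation'])[:,2];print('h',c['xyz'][2]+r[2]*D/z)
```

```text
top [[ 0.47998624  0.08055953  0.08      ]
 [ 0.46740755 -0.23024826  0.08      ]] 0.3110622205295991 -2.317550909419442
h 0.08073408766610302
h 0.08019439979686882
scene [[ 0.47813522  0.07931134  0.08      ]
 [ 0.46316244 -0.2328405   0.08      ]] 0.3125107374269224 -2.746163426867923
h 0.0817700542576798
h 0.08105511097057283
```

```bash
cat >> h.py <<'E'
L=np.array([.4793,.0800]);R=np.array([.4655,-.2313]);C=(L+R)/2
e=(L-R)/np.linalg.norm(L-R)
y=-np.r_[e,0];zz=np.array([0,0,-1.]);ROT=np.c_[np.cross(y,zz),y,zz]
P=lambda s,z:np.r_[C+e*s,z]
E
python3 - <<'E'
from rig import arm
from h import *
arm.set_gripper(0)
arm.move_to(P(-.13,.14),ROT)
print(arm.get_state()['time'],arm.get_state()['opening'])
for s in(-.130,-.078,-.026,.026,.078,.130):
    arm.movel(P(s,.092),speed=.12); arm.pause(.2)
    f0=arm.get_state()['wrist_force'][2]
    hit=arm.movel(P(s,.070),speed=.015,stop_force=3.5)
    st=arm.get_state();print(s,hit,st['ee_pos'],st['wrist_force'][2]-f0,st['time'],flush=True)
    if st['ee_pos'][2]<.0765: print('gives');break
    arm.movel(P(s,.092),speed=.08)
E
```

```text
3.375 0.00033379762300099616
-0.13 True [ 0.46660943 -0.20551133  0.08035514] 5.051885583340438 4.975
-0.078 True [ 0.46891756 -0.15354359  0.08031826] 7.900495805500824 6.9167
-0.026 True [ 0.471198   -0.10161128  0.07585908] 3.763514368067291 9.0083
gives
```

Run:
```python
from rig import arm
from h import *
import pickle
print('pre',arm.get_state()['ee_pos'][2],arm.get_state()['wrist_force'])
hit=arm.movel(P(-.026,.0635),speed=.012,stop_force=8)
for i in range(3):
    st=arm.get_state();print(hit,st['ee_pos'],st['wrist_force'],st['time']);arm.pause(.5)
c=arm.capture('scene')
im=c['color'][195:245,205:265]
old=pickle.load(open('cap.pkl','rb'))['scene']['color'][195:245,205:265]
im=np.hstack([cv2.resize(a,(400,333),interpolation=cv2.INTER_CUBIC) for a in(old,im)])
cv2.imwrite('pics/e.png',cv2.cvtColor(im,cv2.COLOR_RGB2BGR))
```

```text
pre 0.07585907685259906 [ 1.05450485 -0.80783566  3.48416851]
True [ 0.47123776 -0.10161256  0.06826856] [-2.05016087 -0.55057503  8.76503945] 9.7
True [ 0.47124198 -0.10158546  0.06825776] [-2.66523884  0.46522325  9.44555174] 10.2
True [ 0.47126226 -0.10160898  0.06827723] [-1.03763227  0.89869205  9.39711453] 10.7
```

View pics/e.png

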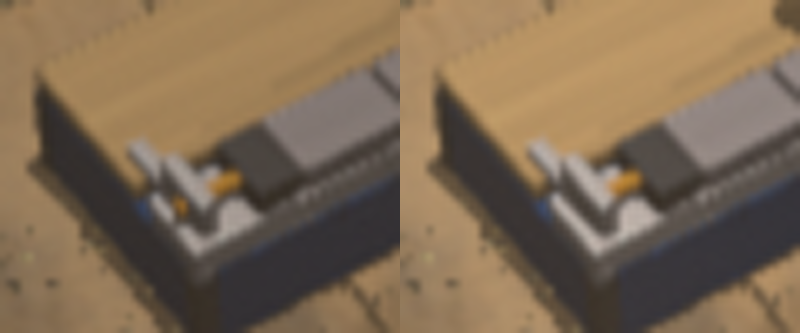

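The brass rod's outer end, at (180,207) on the left, is gone on the right, so the bolt has drawn back. The fingertip is 12.06 mm below the level of the solid plates and steady at about 9.4 N, so the release is home.

```bash
python3 -c "
from rig import arm
print(arm.sign_off(),arm.get_state()['ee_pos'][2])"
```

```text
the job is handed in; nothing more can be done
the job is handed in; nothing more can be done
```

The release was under the third plate from the right (-y) end; it is pressed fully home (12 mm, about 9.4 N), the bolt has drawn back, and I handed the job in with the arm still holding it down.

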